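# Seat the card-holder post in the clear socket

### The arm

A 6-joint arm with a two-finger parallel gripper is mounted at the origin on the work surface. World frame = base frame: x ahead of the robot, y to its left, z up, the work surface at z = 0. Lengths are in m, angles in rad, forces in N, time in s.
With the tool pointing down it reaches from about 0.3 to 0.775 m from the base axis. Payload 14.6 kg.
Tool frame: the origin (TCP) lies at the very end of the fingers, on their centre line; the grasp point (between the pads) lies 19 mm behind it; z points along the fingers, y is the line along which they close (so a half turn about z gives the same grasp; the last joint's range is limited). The gripper opens to 94 mm and grips with 3 to 60 N. Pads are 16 mm wide; open, the fingers measure 119 mm over their backs; the gripper's body (75 mm by 177 mm) begins 78 mm behind the grasp point.
Start: joints at [-1.33, 0.3, 1.521, -0, 1.321, -0.067], TCP at [0.167, -0.524, 0.205] pointing down, gripper open.
Joint ranges: [-3.03, 3.03], [-0.79, 2.21], [0.23, 2.52], [-1.04, 4.18], [0, 3.07], [-2.55, 2.55]. Speed limits (rad/s): [2.22, 2.22, 2.57, 3.14, 3.14, 3.14].

### API

Orientations are given as [roll, pitch, yaw] about the fixed x, y, z axes, in that order (R = Rz(yaw) Ry(pitch) Rx(roll)).
In Python, from station import ctrl, cams gives the robot as it stands. The module is installed in compiled form; this text tells all that it offers.
- The arm moves only by the tool arm_command, never from a script. Its argument "plan" is a list that holds one entry, the list of rows, each a list of 7 numbers: the shift along the tool's x, y, z in a scale on which 1.0 is 1000 mm, then the turn, a rotation vector about the tool's x, y, z in shares of 2 rad (1.0 is 2 rad), then the closure, from -1 (fully open) to 1 (shut). A call has 1 to 12 rows; each row is the pose to reach, as a shift and turn from the pose commanded when the call began, along the tool's axes at that moment; what a row does not reach only later rows make up. A row lasts 1/10 s, in which the tool goes at most 50 mm and 8.59 degrees, less where a joint would pass 70% of its speed; a pose out of reach is approached as far as the arm can. A call with a gripper value outside its range is refused whole. The fingers move at their own pace and stop on an object; "squeeze" is the grip in N (left out, the last holds). Time passes only in rows, so rows that repeat a pose let the fingers close. It gives the time, the measured TCP pose, the force, the opening and the grip force at its end, in the units of the state.
- ctrl.get_obs(): the state, without advancing time (a new reading comes with each control period).
- cams.camera(name): name is "scene" or "top" or "wrist"; returns (picture, depth): 384x512x3 uint8, blue, green, red; 384x512 float32, m along the optical axis (not along the pixel's ray), 0 where there is no reading.
- cams.camera_info(name): a dict with "fx", "fy", "cx", "cy" (pixels), "dist_coeffs" ([k1, k2, p1, p2, k3] as OpenCV has them; the pictures are not rectified), "world_to_cam" (4x4, takes a point from world to camera coordinates). Camera axes: x right, y down, z forward; pixel columns grow to the right and rows downward; lengths in m; the calibration is good to about 2 mm. A picture is of the moment at which its call begins: read the wrist's pose just before it. camera_info takes no time and is no camera call; for the wrist camera it gives the pose at the moment of the call.
- ctrl.hand_in(): hands the job in; it is judged then, once.
The state is a dict: "time_s": time; "qpos": joint angles; "joint_vel": joint speeds; "tau": joint torques, N m; "ee_pos": TCP position; "eef_rot": TCP orientation; "force": force on the tool from outside, world axes, zero at the start; "moment": the same for the moment, N m; "grip_width": finger opening in m; "grip_force": force on a finger pad.
Only numpy, scipy, OpenCV 4.12 (cv2) and the standard library are available. Lean on these libraries where they do the work, as an engineer would, in place of code of your own. Each camera call takes 0.05 s, during which the arm holds its last target. There are 200 camera calls.

### The job

Take the steel card-holder post out of its small wooden rest and push it fully home, upright, in the wooden base block, then let go of it. Two of the block's three sockets are blocked low down by broken bits of old dowel, so find by feel the one in which the post bottoms with the lower edge of its black ring level with the socket's mouth. The sockets grip the post: press it firmly against that bottom with 15 to 20 N, never over 25 N in any socket, and leave everything else on the table where it stands.

Things in the scene. Friction and masses are not known exactly. Their poses are not given: they have to be found in the camera images.
- post: card-holder post, 118 mm long, 0.16 kg: steel rod 14 mm in diameter, tapering to 11 mm over the lowest 9 mm; the top 28 mm are a round steel head 24 mm in diameter. A black ring 2 mm wide is on the rod, its lower edge 42 mm from the tip. Origin at the centre of the tip's end face, z up along the post. It starts upright in the rest, tip 6 mm above the table
- post_tip (a point): centre of the post's lower end face (same point as the post's origin)
- post_mark (a point): point on the post's axis at the lower edge of the black ring, 42 mm above the tip
- post_grip (a point): point on the post's axis at mid height of the 24 mm head, 104 mm above the tip: a good place to grip from above
- rest: small light-wood block 70 x 70 x 30 mm fixed to the table, with one loose 15 mm hole 24 mm deep at its centre where the post stands; origin at the centre of its underside
- stand: brown wooden base block 90 x 200 x 60 mm (x, y, z) fixed to the table; three sockets in a row along its y, 60 mm apart, each a blind hole 15 mm wide and 42 mm deep. In two of them, a different two each time, a wooden stub lies on the bottom, so that the post stops with its ring 10 or 16 mm above the mouth instead of level. Origin at the centre of its underside
- mouth0 (a point): centre of the mouth of the socket at the block's -y end, on the block's top face, 60 mm above the table; z up. Sprung pads in the walls 13 mm down grip the rod: pushing it past them and on down takes about 4 to 12 N all the way (not the bottom), pulling out likewise; at the bottom, a cork pad or a stub on it, the force climbs by some 10 N per mm (soft for 3 mm, then hard)
- mouth1 (a point): centre of the mouth of the socket in the middle of the block, on the block's top face, 60 mm above the table; z up. Sprung pads in the walls 13 mm down grip the rod: pushing it past them and on down takes about 4 to 12 N all the way (not the bottom), pulling out likewise; at the bottom, a cork pad or a stub on it, the force climbs by some 10 N per mm (soft for 3 mm, then hard)
- mouth2 (a point): centre of the mouth of the socket at the block's +y end, on the block's top face, 60 mm above the table; z up. Sprung pads in the walls 13 mm down grip the rod: pushing it past them and on down takes about 4 to 12 N all the way (not the bottom), pulling out likewise; at the bottom, a cork pad or a stub on it, the force climbs by some 10 N per mm (soft for 3 mm, then hard)
- weight_a: steel paper weight, 70 x 45 x 28 mm, near the rest; leave alone
- weight_b: steel paper weight, 70 x 45 x 28 mm, near the base block; leave alone
- dish: small glazed dish, 80 mm wide, 30 mm tall; leave alone
- ruler: flat wooden straightedge 35 x 240 x 8 mm; leave alone
- sprayer: aluminium spray bottle, 56 mm wide, 174 mm tall; leave alone
- paste_jar: amber glass jar, 64 mm wide, 75 mm tall; leave alone
- brush: wooden-handled brush lying on the table; leave alone
Things that resemble listed ones, but are neither listed nor needed, are in the scene too. What is shaped like the post but turquoise is not meant.

How it is judged:
On the way, in this order (a step that is already met when the one before it is completed fails the run):
1. the post is lifted clear of its rest (z of post_tip in the frame of rest above 0.045 m), for 0.1 s.
2. the post is pressed firmly home in the clear socket, its ring level with the mouth (post on block over 17 N in all, the pads' grip of about 12 N included) (((z of post_mark in the frame of mouth0 between -0.003 and 0.003 m and horizontal distance between post_tip and mouth0 below 0.004 m) or (z of post_mark in the frame of mouth1 between -0.003 and 0.003 m and horizontal distance between post_tip and mouth1 below 0.004 m) or (z of post_mark in the frame of mouth2 between -0.003 and 0.003 m and horizontal distance between post_tip and mouth2 below 0.004 m)) and contact force between post and stand above 17 N), for 0.1 s.
At the end, for the whole second after the job is handed in: the post stands upright (within 0.08 rad) and at rest in the clear socket, the lower edge of its ring within 3 mm of the mouth's level and its tip within 4 mm of the socket's axis, released (((z of post_mark in the frame of mouth0 between -0.003 and 0.003 m and horizontal distance between post_tip and mouth0 below 0.004 m) or (z of post_mark in the frame of mouth1 between -0.003 and 0.003 m and horizontal distance between post_tip and mouth1 below 0.004 m) or (z of post_mark in the frame of mouth2 between -0.003 and 0.003 m and horizontal distance between post_tip and mouth2 below 0.004 m)) and angle between post's own z axis and vertical below 0.08 rad and linear speed of post below 0.02 m/s and contact force between post and the fingers below 0.1 N); the robot touches nothing.
It fails at once if the base block takes more than 36 N in all, the grip of its sprung pads (about 12 N) included (contact force between stand and anything else above 36 N).
It fails at once if one of the other things on the table is moved more than 20 mm (distance of any of weight_a, weight_b, dish, ruler, sprayer, paste_jar, brush from where it was at the start of the episode above 0.02 m).
It also fails if it takes over 72 s, if anything falls off the work surface, if the arm or the gripper's body presses on something with over 40 N, if the wrist force passes 120 N, or if a joint passes its speed limit or range.

## Working session

There is one attempt and no reset: what is moved stays moved. The work goes in short steps, Python scripts to look and compute and a tool call to move; the robot and the scene stay as the last step left them, time stands still between calls to the robot, and variables do not carry over. Pictures are saved under pics/ and viewed, at most 10 in all, crops included, and the job is handed in when it is done.

Besides the shell and the picture viewer there is one more tool, called after "Emit:" as name(argument=value, ...), one argument or row to a line, values as JSON. arm_command: Moves the arm, as the interface text tells. Its arguments: {"type":"object","properties":{"plan":{"type":"array"},"squeeze":{"type":"number"}},"required":["plan"]}

```bash
mkdir -p pics
cat > h.py <<'E'
import numpy as np, cv2
from station import ctrl, cams
def pt(info,depth,u,v,z=None):
    """pixel -> world; from depth, or on plane z"""
    K=np.array([[info['fx'],0,info['cx']],[0,info['fy'],info['cy']],[0,0,1]])
    n=cv2.undistortPoints(np.array([[[u,v]]],float),K,np.array(info['dist_coeffs'],float))[0,0]
    T=np.linalg.inv(info['world_to_cam']); r=np.array([n[0],n[1],1.])
    d=T[:3,:3]@r
    if z is None: s=depth[int(round(v)),int(round(u))]
    else: s=(z-T[2,3])/d[2]
    return T[:3,3]+s*d
E
python3 - <<'E'
from h import *
for n in ['top','scene']:
    i=cams.camera_info(n); im,d=cams.camera(n)
    cv2.imwrite(f'pics/{n}0.png',cv2.resize(im,(800,600),interpolation=cv2.INTER_CUBIC)); np.savez(f'{n}0.npz',im=im,d=d)
    print(n,np.linalg.inv(i['world_to_cam'])[:3].round(3).tolist(),i['fx'],i['dist_coeffs'])
print(ctrl.get_obs())
E
```

```text
top [[-0.02, -0.997, 0.074, 0.534], [-0.999, 0.018, -0.04, 0.017], [0.039, -0.075, -0.996, 1.091]] 395.1126718619903 [-0.09784021  0.          0.          0.          0.        ]
scene [[-0.592, 0.474, -0.652, 1.333], [0.806, 0.353, -0.476, 0.528], [0.005, -0.807, -0.591, 0.724]] 430.57665951577906 [-0.13946719  0.          0.          0.          0.        ]
{'time_s': 0.1, 'qpos': array([-1.32961929e+00,  3.00417137e-01,  1.52151667e+00,  2.56496939e-05,
        1.32068163e+00, -6.65972040e-02]), 'joint_vel': array([-0.00067008, -0.0025015 , -0.00074849, -0.0010955 ,  0.00077879,
       -0.00246621]), 'tau': array([-4.77322756e-04, -5.32644296e+01, -3.53283691e+01,  7.09266728e-02,
        2.35086889e-02, -6.12290251e-05]), 'ee_pos': array([ 0.16656611, -0.52393035,  0.20494317]), 'eef_rot': array([-3.14057380e+00, -9.28535893e-05,  3.07767832e-01]), 'force': array([ 0.15526809,  0.09273136, -0.52013212]), 'moment': array([ 0.03541516, -0.06717241,  0.04333247]), 'grip_force': 0.0, 'grip_width': 0.09404361628793735}
```

View pics/top0.png

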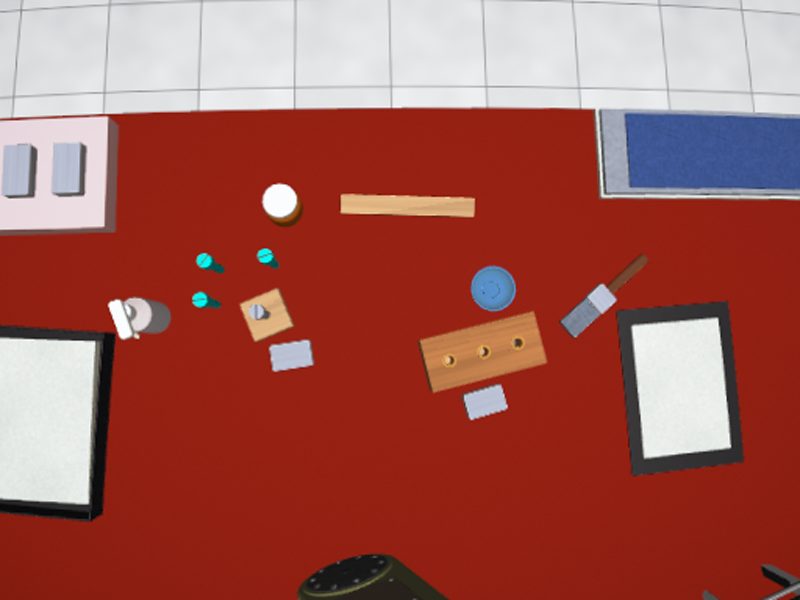

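View pics/scene0.png

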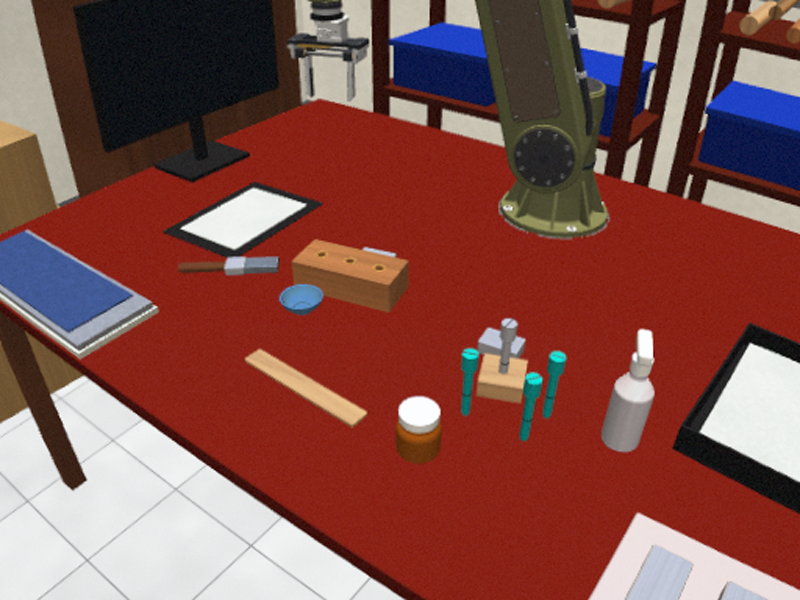

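The top view shows the post in the rest at (258,312), in the 800x600 view. The stand's sockets are at about (449,360), (484,352) and (518,343). Turquoise decoys stand at (265,256), (200,300) and (205,261). Next I'll measure from an enlarged crop.

Run:
```python
from h import *
z=np.load('top0.npz'); im,d=z['im'],z['d']; i=cams.camera_info('top')
s=512/800
# crops: rest u120-200,v150-245 ; stand u 262-358, v 192-258
a=im[155:245,115:205]; b=im[192:258,262:358]
A=cv2.resize(a,None,fx=4.4,fy=4.4,interpolation=cv2.INTER_CUBIC);B=cv2.resize(b,None,fx=4,fy=4,interpolation=cv2.INTER_CUBIC)
C=np.zeros((400,800,3),np.uint8);C[:A.shape[0],:A.shape[1]]=A;C[:B.shape[0],400:400+B.shape[1]]=B
cv2.imwrite('pics/crop0.png',C)
for n,u,v,h in [('head',258,311,.124),('m2',449,360,.06),('m1',484,352,.06),('m0',518,343,.06),('restTL',240,305,.03),('restTR',276,290,.03),('restBR',293,325,.03),('restBL',257,341,.03),('t1',265,255,None),('t2',200,299,None),('t3',205,261,None),('wa',291,356,None),('standTL',419,342,.06),('standTR',536,312,.06),('spr',120,310,None),('standBL',432,391,.06),('standBR',547,362,.06)]:
    print(n,pt(i,d,u*s,v*s).round(3), pt(i,d,u*s,v*s,h).round(4) if h else '')
```

```text
head [0.595 0.189 0.125] [0.5954 0.1894 0.124 ]
m2 [0.534 0.017 1.091] [ 0.5116 -0.1165  0.06  ]
m1 [ 0.523 -0.181  0.031] [ 0.5236 -0.176   0.06  ]
m0 [ 0.538 -0.24   0.039] [ 0.5374 -0.2345  0.06  ]
restTL [0.612 0.237 0.031] [0.6122 0.2371 0.03  ]
restTR [0.637 0.175 0.03 ] [0.637 0.175 0.03 ]
restBR [0.577 0.15  0.002] [0.5763 0.1463 0.03  ]
restBL [0.55  0.209 0.027] [0.55   0.2082 0.03  ]
t1 [0.685 0.18  0.114] 
t2 [0.616 0.282 0.12 ] 
t3 [0.676 0.274 0.119] 
wa [0.523 0.15  0.029] 
standTL [ 0.543 -0.068  0.042] [ 0.5427 -0.0669  0.06  ]
standTR [ 0.592 -0.284 -0.   ] [ 0.5892 -0.2674  0.06  ]
spr [0.597 0.388 0.173] 
standBL [ 0.46  -0.088  0.049] [ 0.4607 -0.0867  0.06  ]
standBR [ 0.502 -0.301  0.001] [ 0.5042 -0.2834  0.06  ]
```

View pics/crop0.png

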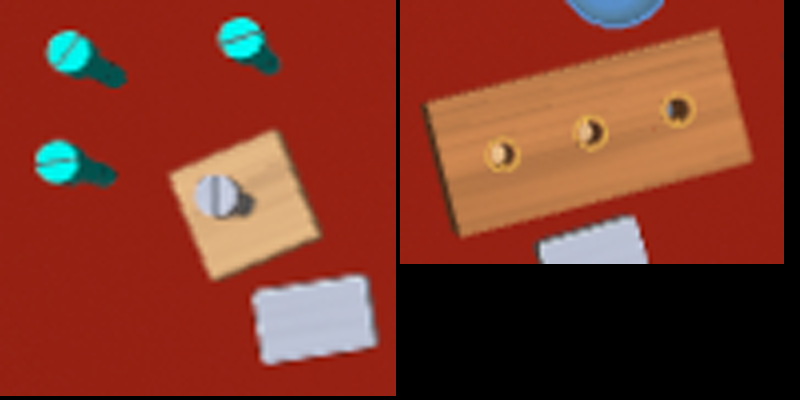

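The crop has the post head at (217,195) and the socket mouths at (503,154), (590,132) and (679,109). The rest and stand centres worked out from their corners agree with these.

```bash
cat >> h.py <<'E'
from scipy.spatial.transform import Rotation as R
def to(x,y,z,yaw,p0=None,r0=None):
    """tool shift (mm) and rotvec to a downward pose from current measured pose"""
    o=ctrl.get_obs(); p0=o['ee_pos'] if p0 is None else p0; r0=R.from_euler('xyz',o['eef_rot'] if r0 is None else r0)
    t=R.from_euler('xyz',[np.pi,0,yaw])
    print('t',o['time_s'],'shift',(r0.inv().apply(np.array([x,y,z])-p0)*1000).round(1),'rot',(r0.inv()*t).as_rotvec().round(4))
E
python3 - <<'E'
from h import *
i=cams.camera_info('top')
print('head',pt(i,None,163.9,198.9,.124).round(4))
for u,v in [(331.4,218.9),(309.1,224.6),(287.4,230.1)]: print(pt(i,None,u,v,.06).round(4))
to(.595,.189,.205,.785)
E
```

```text
head [0.5958 0.1924 0.124 ]
[ 0.5391 -0.2342  0.06  ]
[ 0.5255 -0.1743  0.06  ]
[ 0.5124 -0.1166  0.06  ]
t 0.1 shift [ 6.243e+02 -5.496e+02  6.000e-01] rot [-1.000e-03 -3.000e-04 -4.772e-01]
```

Units first: shifts go in shares of 1000 mm and turns go in shares of 2 rad. So 430 mm / 1000 = 0.43, -224 mm / 1000 = -0.224, -0.06 rad / 2 = -0.03.

Emit:
arm_command(
  plan=[
    [[0.036, -0.032, -0.005, 0, 0, -0.015, -1], [0.072, -0.064, -0.01, 0, 0, -0.03, -1], [0.108, -0.096, -0.02, 0, 0, -0.045, -1], [0.144, -0.128, -0.03, 0, 0, -0.06, -1], [0.18, -0.16, -0.04, 0, 0, -0.075, -1], [0.216, -0.192, -0.04, 0, 0, -0.09, -1], [0.252, -0.224, -0.04, 0, 0, -0.105, -1], [0.288, -0.256, -0.04, 0, 0, -0.12, -1], [0.324, -0.288, -0.04, 0, 0, -0.135, -1], [0.36, -0.32, -0.04, 0, 0, -0.15, -1], [0.396, -0.35, -0.04, 0, 0, -0.165, -1], [0.43, -0.38, -0.04, 0, 0, -0.18, -1]],
  ],
)

```text
time_s: 1.3
ee_pos: [0.4619, -0.0297, 0.2454]
eef_rot: [3.142, 0.0, 0.669]
force: [0.9, -0.9, 0.1]
grip_width: 0.0939
grip_force: 0.0
```

Run:
```python
from h import *
to(.596,.192,.225,.785)
```

```text
t 1.3 shift [242.7 -90.6  20.4] rot [ 0.      0.     -0.1156]
```

To row units: 243 mm / 1000 = 0.243, 230 mm / 1000 = 0.23, -0.116 rad / 2 = -0.058.

Emit:
arm_command(
  plan=[
    [[0.04, -0.015, 0.004, 0, 0, -0.01, -1], [0.08, -0.03, 0.008, 0, 0, -0.02, -1], [0.12, -0.045, 0.012, 0, 0, -0.03, -1], [0.16, -0.06, 0.016, 0, 0, -0.04, -1], [0.2, -0.075, 0.02, 0, 0, -0.05, -1], [0.23, -0.086, 0.02, 0, 0, -0.0575, -1], [0.243, -0.091, 0.02, 0, 0, -0.058, -1], [0.243, -0.091, 0.02, 0, 0, -0.058, -1], [0.243, -0.091, 0.02, 0, 0, -0.058, -1]],
  ],
)

```text
time_s: 2.2
ee_pos: [0.5954, 0.1898, 0.225]
eef_rot: [-3.141, 0.001, 0.784]
force: [0.6, 0.4, -0.6]
grip_width: 0.0941
grip_force: 0.0
```

Run:
```python
from h import *
to(.596,.192,.091,.785)
i=cams.camera_info('wrist');im,d=cams.camera('wrist'); print(np.linalg.inv(i['world_to_cam'])[:3].round(3).tolist(),i['fx'])
np.savez('w1.npz',im=im,d=d,T=i['world_to_cam'])
cv2.imwrite('pics/w1.png',im)
o=ctrl.get_obs(); print(o['ee_pos'],o['eef_rot'])
h=lambda p:cv2.projectPoints(np.array([p],float),cv2.Rodrigues(i['world_to_cam'][:3,:3])[0],i['world_to_cam'][:3,3],np.array([[i['fx'],0,i['cx']],[0,i['fy'],i['cy']],[0,0,1]]),np.array(i['dist_coeffs'],float))[0][0,0]
print(h([.5958,.1924,.124]))
```

```text
t 2.2 shift [  2.1  -1.1 134. ] rot [-0.0003  0.0008 -0.0011]
[[0.706, -0.68, -0.197, 0.653], [-0.708, -0.679, -0.195, 0.248], [-0.001, 0.277, -0.961, 0.403]] 312.217386470722
[0.5954092  0.18942795 0.22534442] [-3.14149881e+00  4.28252800e-04  7.83291806e-01]
[261.05849568 188.45557964]
```

View pics/w1.png

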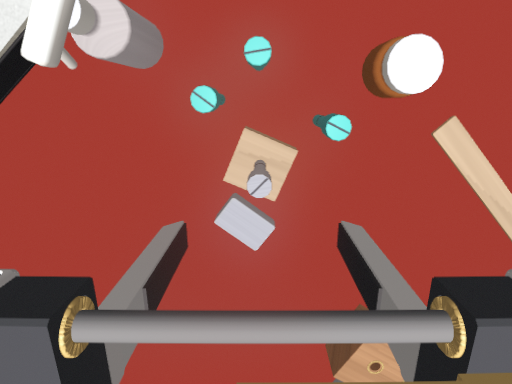

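The wrist view has the post head at about (259,186). I'll refine that from the depth by taking the centroid of points at head height.

```bash
cat >> h.py <<'E'
def cloud(i,d):
    K=np.array([[i['fx'],0,i['cx']],[0,i['fy'],i['cy']],[0,0,1]])
    v,u=np.mgrid[:d.shape[0],:d.shape[1]]
    n=cv2.undistortPoints(np.stack([u,v],-1).reshape(-1,1,2).astype(float),K,np.array(i['dist_coeffs'],float)).reshape(*d.shape,2)
    T=np.linalg.inv(i['world_to_cam'])
    return np.concatenate([n,np.ones(d.shape+(1,))],-1)*d[...,None]@T[:3,:3].T+T[:3,3]
E
python3 - <<'E'
from h import *
for n,f in [('wrist','w1.npz'),('top','top0.npz')]:
    i=cams.camera_info(n); d=np.load(f)['d']; P=cloud(i,d)
    m=(np.hypot(P[...,0]-.596,P[...,1]-.191)<.02)&(P[...,2]>.117)&(P[...,2]<.132)&(d>0)
    q=P[m]; print(n,m.sum(),q.mean(0).round(4),((q.min(0)+q.max(0))/2).round(4),(q.max(0)-q.min(0)).round(4))
    ys,xs=np.nonzero(m); print(xs.mean(),ys.mean(),pt(i,d,xs.mean(),ys.mean(),.124).round(4))
    # rest top face
    m=(np.hypot(P[...,0]-.594,P[...,1]-.192)<.055)&(abs(P[...,2]-.03)<.006)&(d>0)
    print('rest',cv2.minAreaRect(P[m][:,:2].astype(np.float32)*1000))
    print(P[m][:,2].mean())
E
```

```text
wrist 496 [0.5962 0.1959 0.123 ] [0.5958 0.1955 0.1211] [0.0234 0.0232 0.0081]
258.37298387096774 185.01008064516128 [0.5964 0.1961 0.124 ]
rest ((585.0963134765625, 191.2582550048828), (92.79122924804688, 70.1214370727539), 21.706199645996094)
0.02913544772112078
top 74 [0.5951 0.1922 0.1239] [0.5945 0.1927 0.1231] [0.022  0.0241 0.0102]
163.98648648648648 199.16216216216216 [0.5951 0.1922 0.124 ]
rest ((585.856689453125, 189.884033203125), (90.16437530517578, 69.0884780883789), 22.130706787109375)
0.029960597344074507
```

To row units: 134 mm / 1000 = 0.134, 3.5 mm / 1000 = 0.0035.

Emit:
arm_command(
  plan=[
    [[0.0035, -0.0025, 0.02, 0, 0, 0, -1], [0.0035, -0.0025, 0.045, 0, 0, 0, -1], [0.0035, -0.0025, 0.07, 0, 0, 0, -1], [0.0035, -0.0025, 0.095, 0, 0, 0, -1], [0.0035, -0.0025, 0.115, 0, 0, 0, -1], [0.0035, -0.0025, 0.128, 0, 0, 0, -1], [0.0035, -0.0025, 0.134, 0, 0, 0, -1], [0.0035, -0.0025, 0.134, 0, 0, 0, -1]],
  ],
  squeeze=5,
)

```text
time_s: 3.05
ee_pos: [0.5964, 0.1941, 0.0914]
eef_rot: [-3.141, 0.0, 0.783]
force: [0.2, -0.5, 0.5]
grip_width: 0.094
grip_force: 0.0
```

Emit:
arm_command(
  plan=[
    [[0, 0, 0, 0, 0, 0, 0.2], [0, 0, 0, 0, 0, 0, 0.3], [0, 0, 0, 0, 0, 0, 0.4], [0, 0, 0, 0, 0, 0, 0.45], [0, 0, 0, 0, 0, 0, 0.5], [0, 0, 0, 0, 0, 0, 0.6], [0, 0, 0, 0, 0, 0, 0.7], [0, 0, 0, 0, 0, 0, 0.7]],
  ],
  squeeze=5,
)

```text
time_s: 3.85
ee_pos: [0.5964, 0.1944, 0.0914]
eef_rot: [-3.142, 0.0, 0.784]
force: [-0.4, -0.8, -0.2]
grip_width: 0.0332
grip_force: 0.0
```

Run:
```python
from h import *
o=ctrl.get_obs(); print({k:np.round(o[k],4) for k in ['time_s','ee_pos','eef_rot','force','moment','grip_width','grip_force']})
i=cams.camera_info('wrist');im,d=cams.camera('wrist');np.savez('w2.npz',im=im,d=d)
s=cams.camera('scene')[0]
C=np.hstack([cv2.resize(im[130:330,150:370],(440,400)),cv2.resize(s[180:280,270:370],(360,400)[::1],interpolation=cv2.INTER_CUBIC)])
cv2.imwrite('pics/w2.png',C)
```

```text
{'time_s': np.float64(3.85), 'ee_pos': array([0.5964, 0.1944, 0.0914]), 'eef_rot': array([-3.1415,  0.    ,  0.7838]), 'force': array([-0.3978, -0.7578, -0.169 ]), 'moment': array([ 0.0247, -0.0278,  0.0037]), 'grip_width': np.float64(0.0332), 'grip_force': np.float64(0.0)}
```

View pics/w2.png

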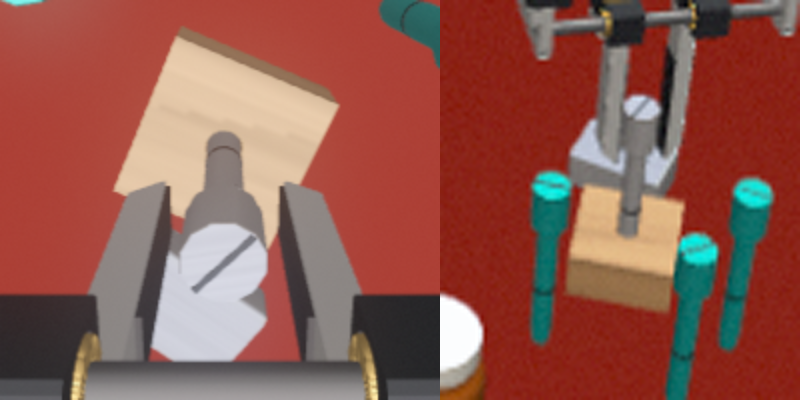

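The fingers are centred about the head along the closing line: head at x≈224, finger faces at 167 and 282 in the crop. Next I'll check the offset along tool x.

Run:
```python
from h import *
i=cams.camera_info('wrist');d=np.load('w2.npz')['d']; o=ctrl.get_obs()
Q=R.from_euler('xyz',o['eef_rot']).inv().apply((cloud(i,d)-o['ee_pos']).reshape(-1,3)).reshape(d.shape+(3,))*1000  # tool frame mm
m=(abs(Q[...,1])<14)&(abs(Q[...,0])<25)&(abs(Q[...,2]+33)<2)&(d>0)
print('head top',m.sum(),Q[m].min(0).round(1),Q[m].max(0).round(1))
for s in (-1,1):
    m=(s*Q[...,1]>15)&(s*Q[...,1]<45)&(Q[...,2]>-30)&(Q[...,2]<3)&(d>0)
    f=Q[m]; print('finger',s,m.sum())
    for a,b in [(-30,-20),(-20,-10),(-10,-4),(-4,3)]:
        g=f[(f[:,2]>a)&(f[:,2]<b)]
        if len(g): print(a,b,np.percentile(g,[2,50,98],axis=0).round(1).tolist())
```

```text
head top 1041 [-11.3 -12.6 -33.3] [ 12.  10. -31.]
finger -1 1516
-30 -20 [[-0.6, -44.9, -29.2], [75.5, -40.6, -25.3], [87.4, -17.5, -20.5]]
-20 -10 [[-4.3, -43.9, -19.8], [10.6, -28.7, -15.4], [87.6, -17.5, -10.3]]
-10 -4 [[-5.0, -44.1, -9.8], [67.9, -38.0, -7.0], [87.7, -17.6, -4.1]]
-4 3 [[1.8, -44.1, -3.9], [73.4, -38.5, -2.2], [88.1, -17.6, 1.0]]
finger 1 581
-30 -20 [[-4.8, 15.8, -29.9], [10.0, 19.8, -25.3], [10.7, 27.3, -20.4]]
-20 -10 [[-6.2, 15.8, -19.7], [9.9, 19.4, -15.4], [10.7, 27.4, -10.3]]
-10 -4 [[-5.9, 15.8, -9.9], [10.0, 19.8, -6.9], [10.6, 27.0, -4.2]]
-4 3 [[0.8, 15.8, -3.5], [9.0, 17.2, -2.1], [10.3, 21.9, 0.8]]
```

To row units: -1.5 mm / 1000 = -0.0015, -0.5 mm / 1000 = -0.0005.

Emit:
arm_command(
  plan=[
    [[-0.0015, -0.0005, 0, 0, 0, 0, 0.6], [-0.0015, -0.0005, 0, 0, 0, 0, 0.6], [-0.0015, -0.0005, 0, 0, 0, 0, 0.8], [-0.0015, -0.0005, 0, 0, 0, 0, 1], [-0.0015, -0.0005, 0, 0, 0, 0, 1], [-0.0015, -0.0005, 0, 0, 0, 0, 1], [-0.0015, -0.0005, 0, 0, 0, 0, 1]],
  ],
  squeeze=6,
)

```text
time_s: 4.65
ee_pos: [0.595, 0.1938, 0.0914]
eef_rot: [-3.142, -0.0, 0.784]
force: [0.7, 0.3, 0.5]
grip_width: 0.0241
grip_force: 6.0
```

Run:
```python
from h import *
o=ctrl.get_obs(); r=R.from_euler('xyz',o['eef_rot']).inv()
print(o['time_s'],o['ee_pos'],o['eef_rot'],'Ftool',r.apply(o['force']).round(2),'M',r.apply(o['moment']).round(3),o['grip_width'],o['grip_force'])
```

```text
4.65 [0.59503856 0.19376581 0.09144367] [-3.14157490e+00 -1.86042253e-05  7.83829253e-01] Ftool [ 0.68  0.31 -0.47] M [-0.124  0.172 -0.041] 0.024068092270653152 5.9999632955259585
```

Emit:
arm_command(
  plan=[
    [[0, 0, 0, 0, 0, 0, 1], [0, 0, 0, 0, 0, 0, 1], [0, 0, -0.005, 0, 0, 0, 1], [0, 0, -0.012, 0, 0, 0, 1], [0, 0, -0.025, 0, 0, 0, 1], [0, 0, -0.04, 0, 0, 0, 1], [0, 0, -0.06, 0, 0, 0, 1], [0, 0, -0.08, 0, 0, 0, 1], [0, 0, -0.092, 0, 0, 0, 1], [0, 0, -0.1, 0, 0, 0, 1], [0, 0, -0.1, 0, 0, 0, 1]],
  ],
  squeeze=60,
)

```text
time_s: 5.75
ee_pos: [0.5953, 0.1938, 0.1926]
eef_rot: [3.141, -0.001, 0.784]
force: [0.1, -0.3, -0.8]
grip_width: 0.023
grip_force: 60.0
```

Run:
```python
from h import *
o=ctrl.get_obs(); print(o['time_s'],o['grip_width'],o['grip_force'],o['force'],o['moment'])
i=cams.camera_info('top')
to(.5255,-.1745,.191,.785)
# mouth refinement via stand top face rectangle in top depth
d=np.load('top0.npz')['d'];P=cloud(i,d)
m=(abs(P[...,2]-.06)<.008)&(np.hypot(P[...,0]-.525,P[...,1]+.175)<.13)&(d>0)
r=cv2.minAreaRect(P[m][:,:2].astype(np.float32)*1000);print(r,P[m][:,2].mean())
```

```text
5.75 0.023010707807316916 59.99947538715787 [ 0.10343729 -0.31585518 -0.76102805] [-0.09084516  0.00443189 -0.02087692]
t 5.75 shift [-309.4  211.6    1.3] rot [ 0.0007 -0.0013 -0.0011]
((524.6586303710938, -175.08880615234375), (90.3486557006836, 202.26914978027344), 12.697566032409668) 0.06010391982690242
```

To row units: -309 mm / 1000 = -0.309, 212 mm / 1000 = 0.212.

Emit:
arm_command(
  plan=[
    [[-0.025, 0.017, 0, 0, 0, 0, 1], [-0.06, 0.041, 0, 0, 0, 0, 1], [-0.095, 0.065, 0, 0, 0, 0, 1], [-0.13, 0.089, 0, 0, 0, 0, 1], [-0.165, 0.113, 0, 0, 0, 0, 1], [-0.2, 0.137, 0, 0, 0, 0, 1], [-0.235, 0.161, 0, 0, 0, 0, 1], [-0.265, 0.181, 0, 0, 0, 0, 1], [-0.29, 0.199, 0, 0, 0, 0, 1], [-0.305, 0.209, 0, 0, 0, 0, 1], [-0.309, 0.212, 0, 0, 0, 0, 1], [-0.309, 0.212, 0, 0, 0, 0, 1]],
  ],
)

```text
time_s: 6.95
ee_pos: [0.5256, -0.1746, 0.1908]
eef_rot: [-3.141, 0.0, 0.783]
force: [-0.4, -0.0, -1.6]
grip_width: 0.023
grip_force: 60.0
```

Run:
```python
from h import *
o=ctrl.get_obs(); print(o['time_s'],o['ee_pos'],o['eef_rot'],o['force'],o['moment'])
i=cams.camera_info('wrist');im,d=cams.camera('wrist');np.savez('w3.npz',im=im,d=d)
cv2.imwrite('pics/w3.png',cv2.resize(im[60:330,60:420],(800,600),interpolation=cv2.INTER_CUBIC))
P=cloud(i,d)
dt=np.load('top0.npz')['d'];Pt=cloud(cams.camera_info('top'),dt)
for n,c in [('m0',(.538,-.2332)),('m1',(.525,-.1747)),('m2',(.5118,-.1162))]:
    for nm,p in (('w',P),('t',Pt)):
        m=(np.hypot(p[...,0]-c[0],p[...,1]-c[1])<.012); print(n,nm,m.sum(),np.sort(p[m][:,2])[:12].round(3))
m=(abs(P[...,2]-.06)<.004)&(np.hypot(P[...,0]-.525,P[...,1]+.175)<.14)&(d>0)
print(P[m][:,2].mean(),cv2.minAreaRect(P[m][:,:2].astype(np.float32)*1000))
```

```text
6.95 [ 0.5256151  -0.17460082  0.19082476] [-3.14052235e+00  3.28367619e-04  7.82922842e-01] [-0.44968269 -0.04847686 -1.58860283] [-0.00077883 -0.02931642 -0.04031677]
m0 w 382 [0.02  0.02  0.021 0.022 0.022 0.022 0.023 0.023 0.024 0.025 0.025 0.025]
m0 t 64 [0.014 0.017 0.018 0.019 0.02  0.02  0.022 0.022 0.024 0.027 0.032 0.033]
m1 w 2766 [0.025 0.027 0.029 0.029 0.029 0.029 0.029 0.029 0.029 0.029 0.03  0.03 ]
m1 t 64 [0.029 0.031 0.031 0.031 0.032 0.032 0.033 0.033 0.034 0.035 0.035 0.035]
m2 w 3235 [0.018 0.02  0.021 0.022 0.022 0.023 0.023 0.024 0.024 0.024 0.024 0.025]
m2 t 63 [0.02  0.023 0.023 0.025 0.026 0.026 0.027 0.027 0.028 0.028 0.029 0.029]
0.058878307021094436 ((525.031494140625, -173.0661163330078), (90.8388900756836, 200.18325805664062), 12.727993965148926)
```

View pics/w3.png

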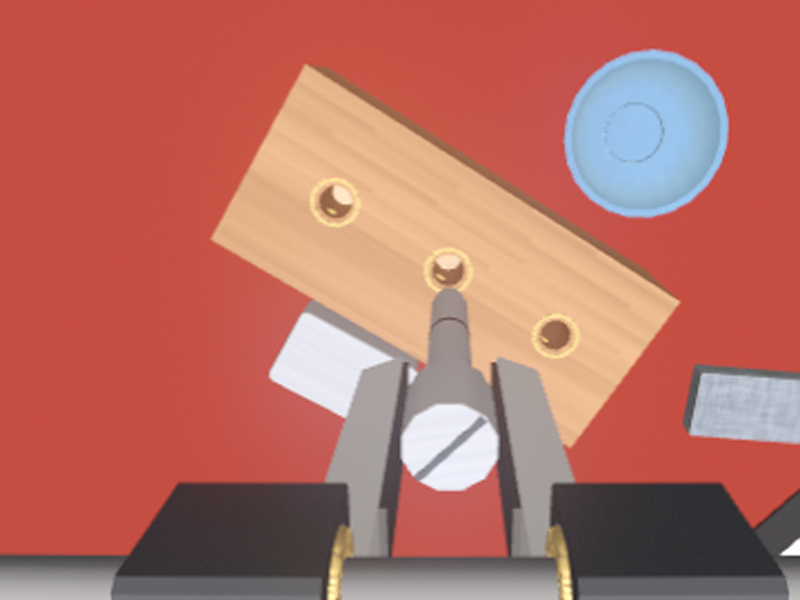

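The picture shows the far-left socket (335,200) and the middle one (447,268) with light stubs. The one nearest the fingers at the lower right, (555,335), is dark and deep. I need to identify that socket and check the tilt of the held post.

Run:
```python
from h import *
i=cams.camera_info('wrist');z=np.load('w3.npz');d=z['d']; o=ctrl.get_obs()
P=cloud(i,d)
for u,v in [(335,200),(447,268),(555,335)]: print(pt(i,d,60+u*.45,60+v*.45,.06).round(4))
Q=R.from_euler('xyz',o['eef_rot']).inv().apply((P-o['ee_pos']).reshape(-1,3)).reshape(d.shape+(3,))*1000
m=(abs(Q[...,1]+1)<16)&(abs(Q[...,0])<20)&(Q[...,2]>-38)&(Q[...,2]<92)&(d>0)
q=Q[m]
for a in range(-38,92,8):
    g=q[(q[:,2]>=a)&(q[:,2]<a+8)]
    if len(g)>8: print(a,len(g),'xmax',np.percentile(g[:,0],[50,95]).round(1),'y',np.percentile(g[:,1],[3,97]).round(1), 'ymid',(np.percentile(g[:,1],[3,97]).mean()).round(2))
```

```text
[ 0.5129 -0.1137  0.06  ]
[ 0.5261 -0.1714  0.06  ]
[ 0.539  -0.2306  0.06  ]
-38 1584 xmax [ 1.5 10.3] y [-13.7  11.7] ymid -1.0
-30 425 xmax [ 9.8 11.6] y [-15.6  13.5] ymid -1.04
-22 348 xmax [10.  11.8] y [-16.   14.2] ymid -0.91
-14 306 xmax [10.  11.8] y [-16.   13.9] ymid -1.03
-6 102 xmax [ 9.9 11.5] y [-16.4  14.1] ymid -1.14
2 17 xmax [6.6 7.2] y [-9.2  3.3] ymid -2.97
10 83 xmax [6.4 7. ] y [-6.9  5.1] ymid -0.92
18 83 xmax [5.9 7.3] y [-7.1  5.2] ymid -0.94
26 67 xmax [6.3 7.2] y [-7.7  5.1] ymid -1.3
34 68 xmax [6.3 7.3] y [-7.2  5.2] ymid -1.01
42 61 xmax [6.4 7.5] y [-7.7  5.4] ymid -1.16
50 50 xmax [6.4 7.4] y [-7.7  4.9] ymid -1.39
58 49 xmax [6.4 7.4] y [-7.6  4.6] ymid -1.47
66 45 xmax [6.4 7.5] y [-6.5  5.2] ymid -0.68
74 24 xmax [6.6 7.2] y [-7.4  4.7] ymid -1.36
```

The deep socket is mouth0. The post hangs vertical, so I'll move over mouth0.

To row units: 50.5 mm / 1000 = 0.0505, 38 mm / 1000 = 0.038.

Emit:
arm_command(
  plan=[
    [[-0.015, 0.025, 0, 0, 0, 0, 1], [-0.031, 0.0505, 0.005, 0, 0, 0, 1], [-0.031, 0.0505, 0.015, 0, 0, 0, 1], [-0.031, 0.0505, 0.025, 0, 0, 0, 1], [-0.031, 0.0505, 0.034, 0, 0, 0, 1], [-0.031, 0.0505, 0.038, 0, 0, 0, 1], [-0.031, 0.0505, 0.038, 0, 0, 0, 1]],
  ],
)

```text
time_s: 7.7
ee_pos: [0.5394, -0.2314, 0.1529]
eef_rot: [-3.141, 0.0, 0.785]
force: [0.3, -0.7, -0.9]
grip_width: 0.0231
grip_force: 60.0
```

Run:
```python
from h import *
o=ctrl.get_obs(); print(o['time_s'],o['ee_pos'],o['eef_rot'],o['force'],o['moment'])
i=cams.camera_info('wrist');im,d=cams.camera('wrist');np.savez('w4.npz',im=im,d=d)
s=cams.camera('scene')[0]
C=np.hstack([cv2.resize(im[130:250,200:320],(400,400),interpolation=cv2.INTER_CUBIC),cv2.resize(s[140:200,180:240],(400,400),interpolation=cv2.INTER_CUBIC)])
cv2.imwrite('pics/w4.png',C)
```

```text
7.7 [ 0.53944404 -0.23140139  0.15290693] [-3.14067130e+00  2.64203582e-04  7.84635565e-01] [ 0.29118676 -0.72708089 -0.89858084] [-0.05848394 -0.04448572  0.03427586]
```

View pics/w4.png

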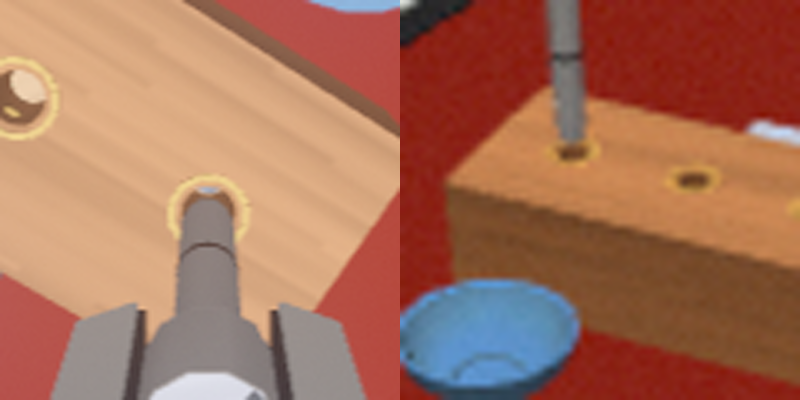

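The tip hangs about 8 mm over mouth0: ring at (209,213), rod at x≈208. I'll check the remaining axis numerically.

Run:
```python
from h import *
i=cams.camera_info('wrist');o=ctrl.get_obs(); r=R.from_euler('xyz',o['eef_rot'])
c=pt(i,None,200+209.5/3.3333-.5,130+213.5/3.3333-.5,.059)
d=np.load('w4.npz')['d'];P=cloud(i,d)
print('mouth cam, tool',c,(r.inv().apply(c-o['ee_pos'])*1000).round(1))
Q=(P-o['ee_pos'])@r.as_matrix()*1000
m=(abs(Q[...,1]+1)<9)&(abs(Q[...,0])<14)&(Q[...,2]>10)&(Q[...,2]<76)&(d>0);q=Q[m]
print('rod y',np.percentile(q[:,1],[3,97]),'x front',np.percentile(q[:,0],[90,95,98]))
print('ee',o['ee_pos'])
```

```text
mouth cam, tool [ 0.53892734 -0.23227936  0.059     ] [-0.9 -0.3 94.8]
rod y [-7.45894981  5.17798456] x front [7.20191814 7.33922374 7.43905281]
ee [ 0.53974032 -0.23187875  0.15384361]
```

To row units: 13 mm / 1000 = 0.013, 11 mm / 1000 = 0.011.

Emit:
arm_command(
  plan=[
    [[-0.0008, 0.0005, 0, 0, 0, 0, 1], [-0.0008, 0.0005, 0.003, 0, 0, 0, 1], [-0.0008, 0.0005, 0.006, 0, 0, 0, 1], [-0.0008, 0.0005, 0.009, 0, 0, 0, 1], [-0.0008, 0.0005, 0.011, 0, 0, 0, 1], [-0.0008, 0.0005, 0.013, 0, 0, 0, 1], [-0.0008, 0.0005, 0.013, 0, 0, 0, 1]],
  ],
)

```text
time_s: 8.5
ee_pos: [0.5392, -0.2331, 0.1401]
eef_rot: [-3.141, 0.0, 0.784]
force: [0.0, -0.0, -1.3]
grip_width: 0.0231
grip_force: 60.0
```

Tip is about 5 mm inside the mouth with no side force. Continuing down slowly.

To row units: 7 mm / 1000 = 0.007, 6 mm / 1000 = 0.006.

Emit:
arm_command(
  plan=[
    [[0, 0, 0.002, 0, 0, 0, 1], [0, 0, 0.004, 0, 0, 0, 1], [0, 0, 0.006, 0, 0, 0, 1], [0, 0, 0.007, 0, 0, 0, 1], [0, 0, 0.007, 0, 0, 0, 1]],
  ],
)

```text
time_s: 9.0
ee_pos: [0.5392, -0.233, 0.1332]
eef_rot: [-3.141, 0.0, 0.784]
force: [-1.0, -0.2, -1.4]
grip_width: 0.0227
grip_force: 60.0
```

Emit:
arm_command(
  plan=[
    [[0, 0, 0.001, 0, 0, 0, 1], [0, 0, 0.002, 0, 0, 0, 1], [0, 0, 0.003, 0, 0, 0, 1], [0, 0, 0.004, 0, 0, 0, 1], [0, 0, 0.004, 0, 0, 0, 1]],
  ],
)

```text
time_s: 9.5
ee_pos: [0.5393, -0.2331, 0.1293]
eef_rot: [-3.141, 0.0, 0.784]
force: [-0.3, 1.0, -1.2]
grip_width: 0.0227
grip_force: 60.0
```

To row units: 4 mm / 1000 = 0.004, 3 mm / 1000 = 0.003.

Emit:
arm_command(
  plan=[
    [[0, 0, 0.001, 0, 0, 0, 1], [0, 0, 0.002, 0, 0, 0, 1], [0, 0, 0.003, 0, 0, 0, 1], [0, 0, 0.004, 0, 0, 0, 1], [0, 0, 0.004, 0, 0, 0, 1]],
  ],
)

```text
time_s: 10.0
ee_pos: [0.5393, -0.2331, 0.1254]
eef_rot: [-3.142, 0.0, 0.784]
force: [-2.1, 0.9, 1.1]
grip_width: 0.0231
grip_force: 60.0
```

To row units: 4 mm / 1000 = 0.004, 3 mm / 1000 = 0.003.

Emit:
arm_command(
  plan=[
    [[0, 0, 0.001, 0, 0, 0, 1], [0, 0, 0.002, 0, 0, 0, 1], [0, 0, 0.003, 0, 0, 0, 1], [0, 0, 0.004, 0, 0, 0, 1], [0, 0, 0.004, 0, 0, 0, 1]],
  ],
)

```text
time_s: 10.5
ee_pos: [0.5393, -0.2331, 0.1213]
eef_rot: [-3.142, -0.0, 0.784]
force: [-1.5, 2.0, 0.4]
grip_width: 0.023
grip_force: 60.0
```

Emit:
arm_command(
  plan=[
    [[0, 0, 0.0007, 0, 0, 0, 1], [0, 0, 0.0014, 0, 0, 0, 1], [0, 0, 0.002, 0, 0, 0, 1], [0, 0, 0.002, 0, 0, 0, 1]],
  ],
)

```text
time_s: 10.9
ee_pos: [0.5394, -0.2331, 0.1194]
eef_rot: [3.142, -0.0, 0.784]
force: [-1.6, 1.9, 3.4]
grip_width: 0.023
grip_force: 60.0
```

To row units: 1 mm / 1000 = 0.001, 0.5 mm / 1000 = 0.0005.

Emit:
arm_command(
  plan=[
    [[0, 0, 0.0005, 0, 0, 0, 1], [0, 0, 0.001, 0, 0, 0, 1], [0, 0, 0.001, 0, 0, 0, 1]],
  ],
)

```text
time_s: 11.2
ee_pos: [0.5393, -0.2331, 0.1182]
eef_rot: [-3.141, 0.0, 0.784]
force: [-2.8, 1.3, 1.9]
grip_width: 0.0228
grip_force: 60.0
```

To row units: 1 mm / 1000 = 0.001, 0.5 mm / 1000 = 0.0005.

Emit:
arm_command(
  plan=[
    [[0, 0, 0.0005, 0, 0, 0, 1], [0, 0, 0.001, 0, 0, 0, 1], [0, 0, 0.001, 0, 0, 0, 1]],
  ],
)

```text
time_s: 11.5
ee_pos: [0.5393, -0.2331, 0.1173]
eef_rot: [-3.141, 0.0, 0.784]
force: [-1.0, 2.1, 1.6]
grip_width: 0.0231
grip_force: 60.0
```

To row units: 3 mm / 1000 = 0.003, 2 mm / 1000 = 0.002.

Emit:
arm_command(
  plan=[
    [[0, 0, 0.001, 0, 0, 0, 1], [0, 0, 0.002, 0, 0, 0, 1], [0, 0, 0.003, 0, 0, 0, 1], [0, 0, 0.003, 0, 0, 0, 1]],
  ],
)

```text
time_s: 11.9
ee_pos: [0.5392, -0.2331, 0.1141]
eef_rot: [-3.141, 0.0, 0.784]
force: [-2.1, 2.1, -0.4]
grip_width: 0.0229
grip_force: 60.0
```

To row units: 1 mm / 1000 = 0.001, 0.5 mm / 1000 = 0.0005.

Emit:
arm_command(
  plan=[
    [[0, 0, 0.0005, 0, 0, 0, 1], [0, 0, 0.001, 0, 0, 0, 1], [0, 0, 0.001, 0, 0, 0, 1]],
  ],
)

```text
time_s: 12.2
ee_pos: [0.5393, -0.2331, 0.1134]
eef_rot: [-3.142, -0.0, 0.784]
force: [-3.0, 1.5, 2.4]
grip_width: 0.0229
grip_force: 60.0
```

To row units: 1 mm / 1000 = 0.001, 0.5 mm / 1000 = 0.0005.

Emit:
arm_command(
  plan=[
    [[0, 0, 0.0005, 0, 0, 0, 1], [0, 0, 0.001, 0, 0, 0, 1], [0, 0, 0.001, 0, 0, 0, 1]],
  ],
)

```text
time_s: 12.5
ee_pos: [0.5394, -0.2331, 0.1128]
eef_rot: [3.141, -0.0, 0.784]
force: [-3.3, 3.1, 6.2]
grip_width: 0.0228
grip_force: 60.0
```

To row units: 1 mm / 1000 = 0.001, 0.5 mm / 1000 = 0.0005.

Emit:
arm_command(
  plan=[
    [[0, 0, 0.0005, 0, 0, 0, 1], [0, 0, 0.001, 0, 0, 0, 1], [0, 0, 0.001, 0, 0, 0, 1]],
  ],
)

```text
time_s: 12.8
ee_pos: [0.5393, -0.2331, 0.1114]
eef_rot: [-3.142, -0.0, 0.784]
force: [-1.5, 2.2, 2.3]
grip_width: 0.0231
grip_force: 60.0
```

To row units: 3 mm / 1000 = 0.003, 2 mm / 1000 = 0.002.

Emit:
arm_command(
  plan=[
    [[0, 0, 0.001, 0, 0, 0, 1], [0, 0, 0.002, 0, 0, 0, 1], [0, 0, 0.003, 0, 0, 0, 1], [0, 0, 0.003, 0, 0, 0, 1]],
  ],
)

```text
time_s: 13.2
ee_pos: [0.5393, -0.2331, 0.1082]
eef_rot: [-3.141, 0.0, 0.784]
force: [-2.4, 2.4, 2.1]
grip_width: 0.0226
grip_force: 60.0
```

Emit:
arm_command(
  plan=[
    [[0, 0, 0.0007, 0, 0, 0, 1], [0, 0, 0.0014, 0, 0, 0, 1], [0, 0, 0.002, 0, 0, 0, 1], [0, 0, 0.002, 0, 0, 0, 1]],
  ],
)

```text
time_s: 13.6
ee_pos: [0.5393, -0.2331, 0.1064]
eef_rot: [-3.142, -0.0, 0.784]
force: [-2.8, 2.0, 3.6]
grip_width: 0.0228
grip_force: 60.0
```

To row units: 1 mm / 1000 = 0.001, 0.5 mm / 1000 = 0.0005.

Emit:
arm_command(
  plan=[
    [[0, 0, 0.0005, 0, 0, 0, 1], [0, 0, 0.001, 0, 0, 0, 1], [0, 0, 0.001, 0, 0, 0, 1]],
  ],
)

```text
time_s: 13.9
ee_pos: [0.5394, -0.2331, 0.1057]
eef_rot: [3.141, -0.0, 0.784]
force: [-3.3, 3.0, 6.9]
grip_width: 0.0229
grip_force: 60.0
```

To row units: 1 mm / 1000 = 0.001, 0.5 mm / 1000 = 0.0005.

Emit:
arm_command(
  plan=[
    [[0, 0, 0.0005, 0, 0, 0, 1], [0, 0, 0.001, 0, 0, 0, 1], [0, 0, 0.001, 0, 0, 0, 1]],
  ],
)

```text
time_s: 14.2
ee_pos: [0.5393, -0.2331, 0.1044]
eef_rot: [-3.141, -0.0, 0.784]
force: [-1.5, 2.9, 3.5]
grip_width: 0.0227
grip_force: 60.0
```

To row units: 0.5 mm / 1000 = 0.0005.

Emit:
arm_command(
  plan=[
    [[0, 0, 0.0005, 0, 0, 0, 1], [0, 0, 0.0005, 0, 0, 0, 1]],
  ],
)

```text
time_s: 14.4
ee_pos: [0.5393, -0.2331, 0.1037]
eef_rot: [-3.141, 0.0, 0.784]
force: [-3.1, 2.9, 1.8]
grip_width: 0.023
grip_force: 60.0
```

To row units: 0.5 mm / 1000 = 0.0005.

Emit:
arm_command(
  plan=[
    [[0, 0, 0.0005, 0, 0, 0, 1], [0, 0, 0.0005, 0, 0, 0, 1]],
  ],
)

```text
time_s: 14.6
ee_pos: [0.5393, -0.2331, 0.1035]
eef_rot: [-3.142, -0.0, 0.784]
force: [-3.8, 1.4, 5.3]
grip_width: 0.0233
grip_force: 60.0
```

To row units: 0.5 mm / 1000 = 0.0005.

Emit:
arm_command(
  plan=[
    [[0, 0, 0.0005, 0, 0, 0, 1], [0, 0, 0.0005, 0, 0, 0, 1]],
  ],
)

```text
time_s: 14.8
ee_pos: [0.5394, -0.2331, 0.1031]
eef_rot: [3.141, -0.0, 0.784]
force: [-2.4, 2.9, 5.1]
grip_width: 0.0233
grip_force: 60.0
```

To row units: 0.5 mm / 1000 = 0.0005.

Emit:
arm_command(
  plan=[
    [[0, 0, 0.0005, 0, 0, 0, 1], [0, 0, 0.0005, 0, 0, 0, 1]],
  ],
)

```text
time_s: 15.0
ee_pos: [0.5395, -0.2331, 0.103]
eef_rot: [3.141, -0.0, 0.784]
force: [-4.4, 4.5, 8.6]
grip_width: 0.0229
grip_force: 60.0
```

To row units: 0.5 mm / 1000 = 0.0005.

Emit:
arm_command(
  plan=[
    [[0, 0, 0.0005, 0, 0, 0, 1], [0, 0, 0.0005, 0, 0, 0, 1]],
  ],
)

```text
time_s: 15.2
ee_pos: [0.5395, -0.2331, 0.1027]
eef_rot: [3.141, -0.0, 0.784]
force: [-4.7, 4.4, 10.4]
grip_width: 0.023
grip_force: 60.0
```

To row units: 0.5 mm / 1000 = 0.0005.

Emit:
arm_command(
  plan=[
    [[0, 0, 0.0005, 0, 0, 0, 1], [0, 0, 0.0005, 0, 0, 0, 1]],
  ],
)

```text
time_s: 15.4
ee_pos: [0.5396, -0.2331, 0.1025]
eef_rot: [3.141, -0.0, 0.784]
force: [-5.8, 5.4, 13.1]
grip_width: 0.0227
grip_force: 60.0
```

To row units: 0.5 mm / 1000 = 0.0005.

Emit:
arm_command(
  plan=[
    [[0, 0, 0.0005, 0, 0, 0, 1], [0, 0, 0.0005, 0, 0, 0, 1]],
  ],
)

```text
time_s: 15.6
ee_pos: [0.5397, -0.2331, 0.1025]
eef_rot: [3.14, -0.001, 0.784]
force: [-6.4, 6.3, 17.7]
grip_width: 0.0227
grip_force: 60.0
```

To row units: 0.1 mm / 1000 = 0.0001.

Emit:
arm_command(
  plan=[
    [[0, 0, 0.0001, 0, 0, 0, 1], [0, 0, 0.0001, 0, 0, 0, 1], [0, 0, 0.0001, 0, 0, 0, 1], [0, 0, 0.0001, 0, 0, 0, 1]],
  ],
)

```text
time_s: 16.0
ee_pos: [0.5397, -0.2332, 0.1024]
eef_rot: [3.14, -0.001, 0.784]
force: [-6.8, 5.7, 18.4]
grip_width: 0.0228
grip_force: 60.0
```

Run:
```python
from h import *
o=ctrl.get_obs(); print(o['time_s'],o['ee_pos'],o['eef_rot'],o['force'],o['moment'])
im,d=cams.camera('wrist');s,_=cams.camera('scene')
C=np.hstack([cv2.resize(im[130:250,200:320],(400,400),interpolation=cv2.INTER_CUBIC),cv2.resize(s[140:200,180:240],(400,400),interpolation=cv2.INTER_CUBIC)])
cv2.imwrite('pics/w5.png',C)
o=ctrl.get_obs(); print(o['time_s'],o['force'])
```

```text
16.0 [ 0.53971069 -0.23316086  0.10244144] [ 3.14028082e+00 -6.16385484e-04  7.83866558e-01] [-6.79643897  5.65560823 18.42483861] [ 1.3977384   1.69767712 -0.00955061]
16.1 [-7.16754727  6.16110564 18.04391643]
```

View pics/w5.png

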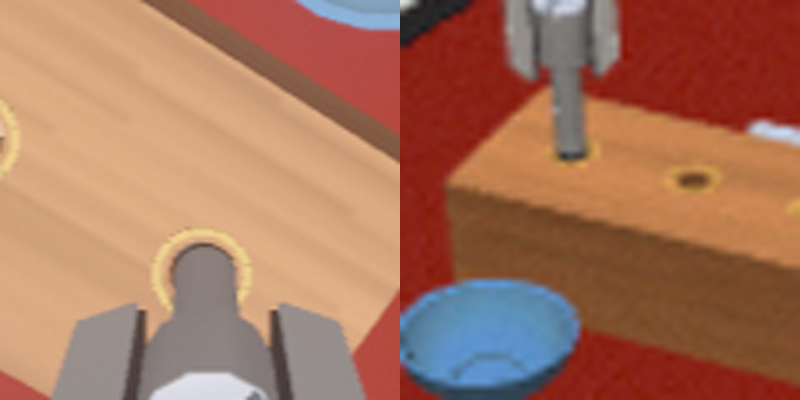

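The ring sits level with the mouth in both views: (205,245) in the wrist crop, (570,155) in the scene crop. The press has held at about 20 N, counting the post's weight. Now I'll release and retreat.

Emit:
arm_command(
  plan=[
    [[0, 0, 0, 0, 0, 0, 1], [0, 0, 0, 0, 0, 0, 0.4], [0, 0, 0, 0, 0, 0, 0.1], [0, 0, 0, 0, 0, 0, 0], [0, 0, 0, 0, 0, 0, -0.2], [0, 0, 0, 0, 0, 0, -0.2]],
  ],
  squeeze=10,
)

```text
time_s: 16.7
ee_pos: [0.5393, -0.2332, 0.1007]
eef_rot: [-3.142, 0.0, 0.784]
force: [-0.3, 0.2, 0.7]
grip_width: 0.055
grip_force: 0.0
```

To row units: -120 mm / 1000 = -0.12, -115 mm / 1000 = -0.115.

Emit:
arm_command(
  plan=[
    [[0, 0, -0.01, 0, 0, 0, -0.2], [0, 0, -0.025, 0, 0, 0, -0.2], [0, 0, -0.045, 0, 0, 0, -0.2], [0, 0, -0.07, 0, 0, 0, -0.2], [0, 0, -0.095, 0, 0, 0, -0.2], [0, 0, -0.115, 0, 0, 0, -0.2], [0, 0, -0.12, 0, 0, 0, -0.2], [0, 0, -0.12, 0, 0, 0, -0.2]],
  ],
)

```text
time_s: 17.5
ee_pos: [0.5395, -0.2332, 0.2219]
eef_rot: [3.14, -0.001, 0.784]
force: [-0.1, 0.1, -0.1]
grip_width: 0.0563
grip_force: 0.0
```

Run:
```python
from h import *
o=ctrl.get_obs(); print(o['time_s'],o['ee_pos'],o['force'],o['grip_width'])
im,d=cams.camera('wrist');i=cams.camera_info('wrist')
P=cloud(i,d); m=(np.hypot(P[...,0]-.539,P[...,1]+.232)<.018)&(P[...,2]>.1)&(P[...,2]<.17)&(d>0)
print('head top',P[m&(P[...,2]>.128)].mean(0), np.percentile(P[m][:,2],[50,95]))
m=(np.hypot(P[...,0]-.525,P[...,1]+.175)<.1)&(abs(P[...,2]-.06)<.004)&(d>0);print('stand top',P[m][:,2].mean())
s,_=cams.camera('scene')
C=np.hstack([cv2.resize(im,(512,384)),cv2.resize(s[130:200,180:232],(285,384),interpolation=cv2.INTER_CUBIC)])
cv2.imwrite('pics/w6.png',C)
```

```text
17.5 [ 0.53953108 -0.23319327  0.22190627] [-0.0568442   0.08744004 -0.12965906] 0.056256256838117365
head top [ 0.53886423 -0.23153051  0.13284467] [0.13273708 0.13407017]
stand top 0.05784962814476914
```

View pics/w6.png

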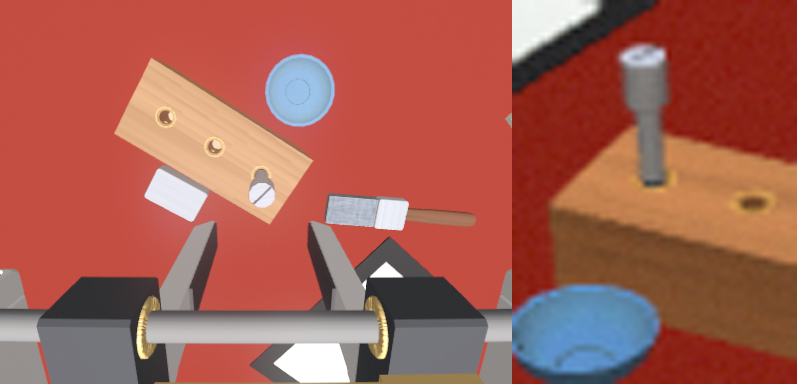

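The post stands upright in mouth0, at (262,190). Its head top is 75 mm above the block against the nominal 76 mm, so the ring is within about 1 mm of level, and the gripper is clear.

```bash
python3 -c "
from station import ctrl
print(ctrl.hand_in())"
```

```text
the job is handed in; nothing more can be done
None
```

The post stands upright and released in the clear socket (mouth0, at the block's -y end), pressed home with about 20 N, its ring within about 1 mm of the mouth; the job is handed in, but no verdict came back.

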